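# Unlock the pick tray and hold its sprung cover open at the mark

### The arm

A 6-joint arm with a two-finger parallel gripper is mounted at the origin on the work surface. World frame = base frame: x ahead of the robot, y to its left, z up, the work surface at z = 0. Lengths are in m, angles in degrees, forces in N, time in s.
With the tool pointing down it reaches from about 0.275 to 0.85 m from the base axis. Payload 5.2 kg.
Tool frame: the origin (TCP) lies at the very end of the fingers, on their centre line; the grasp point (between the pads) lies 19 mm behind it; z points along the fingers, x is the direction in which the jaws open and shut, and the axes are right-handed (so a half turn about z gives the same grasp; the last joint's range is limited). The gripper opens to 85 mm and grips with 20 to 120 N. Pads are 22 mm wide; open, the fingers measure 114 mm over their backs; the gripper's body (76 mm by 85 mm) begins 54 mm behind the grasp point. The pads swing forward as they close: fully open they stand 13 mm farther back than shut.
Start: joints at [-84.672, 14.817, 87.949, -0, 77.235, -11.62], TCP at [0.16, -0.526, 0.231] pointing down, gripper open.
Joint ranges: [-179.93, 179.93], [-52.35, 119.4], [10.71, 147.94], [-69.91, 249.91], [12.55, 155.21], [-178.61, 178.61]. Speed limits (degrees/s): [147.25, 147.25, 180, 180, 180, 180].

### API

Orientations are given as a 3x3 rotation matrix whose columns are the frame's x, y, z axes.
In Python, from rig import arm, optics gives the robot as it stands.
- The arm moves only by the tool drive_tool, never from a script. Its argument "motion" is text: rows parted by semicolons, each of 4 numbers parted by spaces: the shift along the tool's x, y, z in units of 40 mm (1.0 is 40 mm), then the turn about the tool's z in rad. A call has 1 to 12 rows; each row shifts and turns the commanded pose from where the row before left it, along the tool's axes as they then stand; what a row does not reach is not made up. A row lasts 1/12 s, in which the tool goes at most 41.7 mm and 7.16 degrees, less where a joint would pass 70% of its speed; a pose out of reach is approached as far as the arm can. A call is refused whole if a number of a shift passes 1 or a number of a turn 0.125, either way. A call with a gripper value outside its range is refused whole. "gripper" is the opening, from -1 (shut) to 1 (fully open), set as the call begins (left out, the last holds). The fingers move at their own pace and stop on an object; "newtons" is the grip in N (left out, the last holds). Time passes only in rows, so rows that do not move let the fingers close. It gives the time, the measured TCP pose, the force and the opening at its end, in the units of the state.
- arm.read_state(): the state, without advancing time (a new reading comes with each control period).
- optics.camera(name): name is "side" or "top" or "wrist"; returns the picture (420x560x3 uint8, red, green, blue); there is no depth.
- optics.camera_model(name): a dict with "mtx" (3x3 intrinsics, pixels), "rvec" (rotation vector, rad) and "tvec" (3), from world to camera coordinates, as OpenCV has them; the wrist camera has in their place "mount" (4x4, takes a point from camera to tool coordinates, whose origin is the TCP and whose axes are the tool frame's). Camera axes: x right, y down, z forward; pixel columns grow to the right and rows downward; lengths in m; the calibration is good to about 2 mm. A picture is of the moment at which its call begins: read the wrist's pose just before it. camera_model takes no time and is no camera call.
- arm.sign_off(): hands the job in, once; it reports no verdict.
The state is a dict: "t": time; "qpos": joint angles; "joint_velocities": joint speeds; "joint_efforts": joint torques, N m; "ee_pos": TCP position; "tcp_rot": TCP orientation; "force": force on the tool from outside, world axes, zero at the start; "moment": the same for the moment, N m; "grip_width": opening from 0.0 (shut) to 1.0 (fully open).
Only numpy, scipy, OpenCV 4.12 (cv2) and the standard library are available. Lean on these libraries where they do the work, as an engineer would, in place of code of your own. Each camera call takes 0.05 s, during which the arm holds its last target. There are 200 camera calls.

### The job

Open the locked pick tray so that a colleague can take brackets out of it: push the lock knob down, turn it clockwise to its stop and let it spring up again, then pull the spring-return cover, which has an upright handle, towards the tray's front end until the pointer rib on the cover is in line with the mark on the rail, and keep it there. The job finishes while you are still holding the cover at the mark: do not let go. Leave the mark and the can, the bin and the bracket standing around the tray where they are.

Things in the scene. Friction and masses are not known exactly. Their poses are not given: they have to be found in the camera images.
- unit: the pick tray, fixed: tray of brackets between two aluminium rails, 320 x 200 mm, rail tops 70 mm above the bench. Origin at bench level on the centre line, 170 mm from the rear end; x runs along the rails from the front (nearer the robot) to the rear, y to its left, z up. Left of the rails stands the lock knob, whose steel tongue reaches over the cover and blocks it until the knob is turned
- cover: the flat aluminium cover with its handle, an upright black plate 12 mm thick along the tray's x, 44 mm wide along its y, 46 mm tall. Origin at the middle of the handle's foot, 64 mm above the bench, axes as the tray's; all moves together. Nothing else rises above the cover within 60 mm ahead of or behind the handle, nor within 25 mm of its sides
- cover_travel (a joint): how far the flat aluminium cover has been pulled out, m: 0 fully shut, up to 0.095, moving in the tray's -x direction. A spring pulls it shut with about 4 N at 0 and 90 N/m more; it returns by itself when let go
- knob_grip (a point): on the lock knob's axis at mid-height of its grip bar, 111 mm above the bench when up. The bar is black, 16 mm thick, 46 mm long, 26 mm tall, on a round flange 48 mm across whose top is 98 mm above the bench. The point's y axis lies along the bar, x across it; these are the tray's x and y when locked. It moves and turns with the knob
- knob_press (a joint): how far the lock knob is pushed down, m: 0 up, 0.008 at the bottom stop; a spring pushes it up with 3 N at 0 and 8 N at the bottom. A pin lets it turn only while it is down by more than about 6 mm, and lets it spring up again at either end of its turn
- knob_turn (a joint): turn of the lock knob, rad: about 0 locked, growing clockwise seen from above, to 1.2 at its stop (unlocked). It stays where it is left, with slight friction
- pointer (a point): outer top end of the pointer, a 3 mm thin black rib standing across the cover near its right-hand edge, 80 mm above the bench, in line with the middle of the handle (78 mm to its right); it moves with the cover
- mark (a point): inner top end of the mark, a 3 mm thin dark steel blade on a small rider clamped on the right-hand rail, 84 mm above the bench; axes as the tray's. It lies 40 to 75 mm nearer the tray's front than the pointer while the cover is shut. The cover is at the mark when pointer and mark have the same place along the tray's x
- can: rectangular green metal can, 60 x 90 x 120 mm with a white cap to 138 mm; origin under its middle; stands right of the tray's rear half
- bin: red storage bin of brackets, 200 x 130 mm, 85 mm high; origin under its middle; stands left of the knob
- bracket: steel angle bracket, 70 x 50 mm foot with a 40 mm upstand; origin under its middle; lies right of the tray's front half

How it is judged:
By the outcome, as a careful person would: the job done as asked, in the order asked, and still so for the second after the job is handed in, while the arm keeps its last pose, push and grip.
It also fails if it takes over 51 s, if anything falls off the work surface, if the arm or the gripper's body presses on something with over 40 N, if the wrist force passes 120 N, or if a joint passes its speed limit or range.

## Working session

There is one attempt and no reset: what is moved stays moved. The work goes in short steps, Python scripts to look and compute and a tool call to move; the robot and the scene stay as the last step left them, time stands still between calls to the robot, and variables do not carry over. Pictures are saved under pics/ and viewed, about 8 in all and at most 12, crops included, and the job is handed in when it is done.

Besides the shell and the picture viewer there is one more tool, called after "Request:" by a JSON object that holds its "api" and its "payload". drive_tool: Moves the arm, as the interface text tells. Its arguments: {"type":"object","properties":{"motion":{"type":"string"},"gripper":{"type":"number"},"newtons":{"type":"number"}},"required":["motion"]}

```bash
mkdir -p pics; cat > h.py <<'E'
import numpy as np, cv2
from rig import arm, optics
def snap(n,f):
    im=optics.camera(n); cv2.imwrite('pics/'+f,cv2.cvtColor(im,cv2.COLOR_RGB2BGR)); return im
def cam(n,st=None):
    m=optics.camera_model(n); K=np.array(m['mtx'])
    if 'mount' in m:
        st=st or arm.read_state(); M=np.array(m['mount']); T=np.eye(4); T[:3,:3]=st['tcp_rot']; T[:3,3]=st['ee_pos']
        W=T@M; return K,W[:3,:3],W[:3,3]
    R=cv2.Rodrigues(np.array(m['rvec'],float))[0]; return K,R.T,-R.T@np.array(m['tvec'],float).ravel()
def ray(n,px,z,c=None):
    K,R,o=c or cam(n); d=R@np.linalg.inv(K)@np.array([px[0],px[1],1.]); return o+d*(z-o[2])/d[2]
def proj(n,P,c=None):
    K,R,o=c or cam(n); p=K@(R.T@(np.array(P)-o)); return p[:2]/p[2]
E
python3 - <<'E'
from h import *
for n in('top','side','wrist'): snap(n,n+'0.png'); K,R,o=cam(n); print(n,K[0,0],o.round(3),R[:,2].round(3))
print(arm.read_state())
E
```

```text
top 397.8071460490153 [0.557 0.032 0.887] [ 0.05  -0.023 -0.998]
side 531.2146142593461 [0.482 0.812 0.871] [ 0.115 -0.704 -0.701]
wrist 337.4503606198537 [ 0.239 -0.503  0.373] [-0.304 -0.091 -0.948]
{'t': 0.15, 'qpos': array([-8.46720648e+01,  1.48479639e+01,  8.79950942e+01,  4.71409294e-04,
        7.72341605e+01, -1.16186056e+01]), 'joint_velocities': array([ 0.049706  , -0.09488334, -0.06280381,  0.0420632 ,  0.02056343,
        0.07330305]), 'joint_efforts': array([ 2.99962339e-03, -4.46379662e+01, -2.90821820e+01, -2.61943505e-04,
        8.07002041e-03, -2.61758197e-05]), 'ee_pos': array([ 0.16031124, -0.52571453,  0.23069274]), 'tcp_rot': array([[ 2.91477485e-01, -9.56577682e-01, -1.17154207e-04],
       [-9.56576781e-01, -2.91477375e-01,  1.34264069e-03],
       [-1.31848792e-03, -2.79282538e-04, -9.99999092e-01]]), 'force': array([-0.46112402,  0.1157112 ,  0.68212521]), 'moment': array([-0.01574921, -0.03248659, -0.01189171]), 'grip_width': 1.0022366842746935}
```

View pics/top0.png

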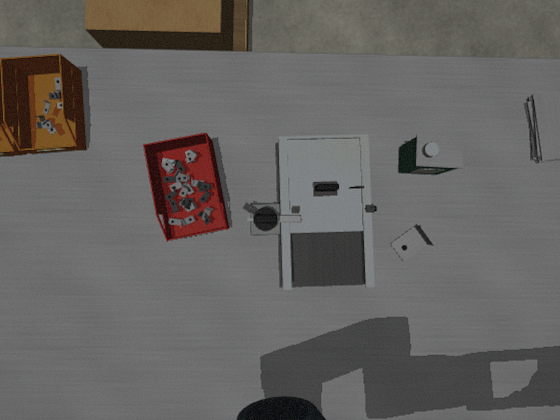

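View pics/side0.png

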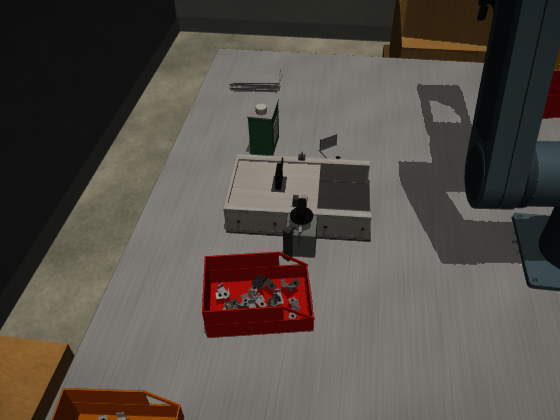

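Top: the tray spans about (279–374, 135–290), with the handle at (326,188), pointer at (357,187), mark at (371,208) and knob at (265,218). There is a dark block just left-rear of the knob at (248,208). I'll look closer.

```bash
python3 - <<'E'
from h import *
t=cv2.imread('pics/top0.png');s=cv2.imread('pics/side0.png')
a=cv2.resize(t[170:250,230:390],None,fx=5,fy=5,interpolation=2)[:, :800]
b=cv2.resize(s[145:265,220:380],None,fx=5,fy=5,interpolation=2)[:600]
a=cv2.convertScaleAbs(a,alpha=1.6,beta=25);b=cv2.convertScaleAbs(b,alpha=1.6,beta=25)
cv2.imwrite('pics/ta.png',a);cv2.imwrite('pics/sb.png',b)
for p in [(279,135),(369,135),(374,287),(282,288)]: print(p,ray('top',p,.07).round(4))
for nm,p,z in [('handle',(326,187),.11),('knob',(265,218),.098),('ptr',(364,187),.08),('mark',(366,208),.084),('blk',(248,208),.1)]: print(nm,ray('top',p,z).round(4))
E
```

```text
(279, 135) [0.7392 0.0228 0.07  ]
(369, 135) [ 0.7425 -0.1649  0.07  ]
(374, 287) [ 0.4285 -0.1758  0.07  ]
(282, 288) [0.4248 0.0126 0.07  ]
handle [ 0.6287 -0.0704  0.11  ]
knob [0.5664 0.0487 0.098 ]
ptr [ 0.6326 -0.1524  0.08  ]
mark [ 0.5895 -0.1556  0.084 ]
blk [0.5857 0.0825 0.1   ]
```

View pics/ta.png

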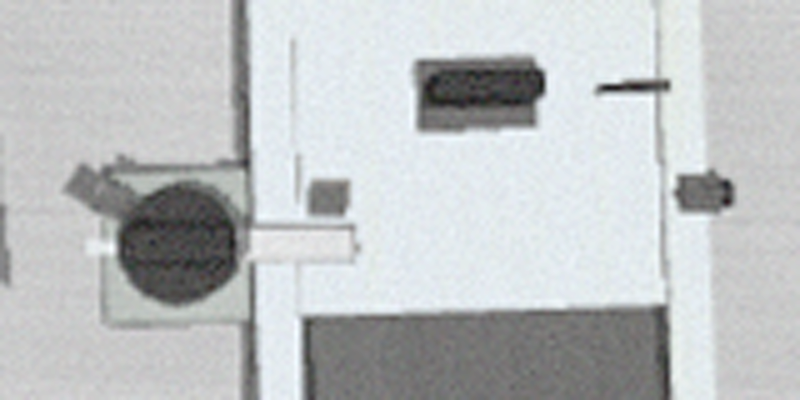

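View pics/sb.png

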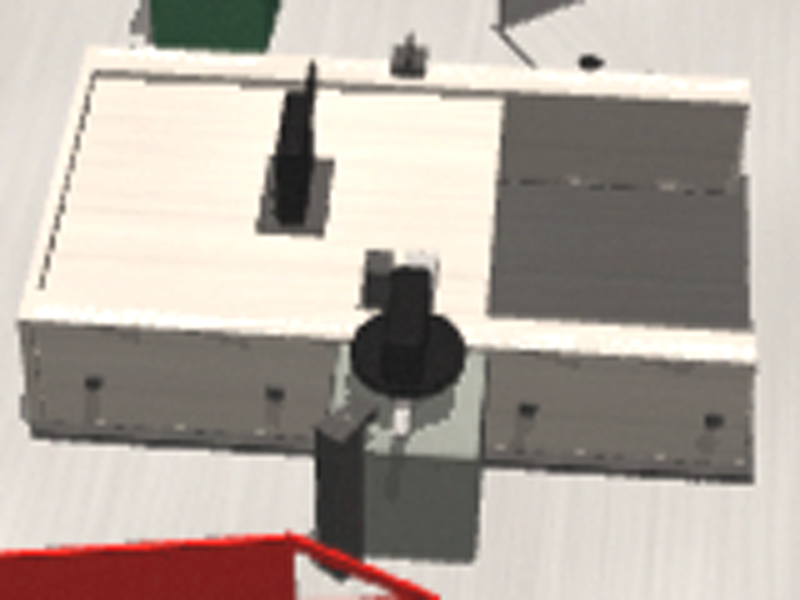

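Request:
{"api": "drive_tool", "payload": {"motion": "-0.54 -0.69 0;-0.54 -0.69 0 0;-0.54 -0.69 0 0;-0.54 -0.69 0 0;-0.54 -0.69 0 0;-0.54 -0.69 0 0;-0.54 -0.69 0 0;-0.54 -0.69 0 0;-0.54 -0.69 0 0;-0.54 -0.69 0 0"}}

```text
validation failed for argument at $.mo...
```

Request:
{"api": "drive_tool", "payload": {"motion": "-0.54 -0.69 0 0;-0.54 -0.69 0 0;-0.54 -0.69 0 0;-0.54 -0.69 0 0;-0.54 -0.69 0 0;-0.54 -0.69 0 0;-0.54 -0.69 0 0;-0.54 -0.69 0 0;-0.54 -0.69 0 0;-0.54 -0.69 0 0"}}

```text
t: 0.98
ee_pos: [0.3619, -0.2374, 0.2313]
tcp_rot: [[0.291, -0.957, 0.0], [-0.957, -0.291, 0.0], [-0.0, -0.0, -1.0]]
force: [1.4, -0.8, -0.3]
grip_width: 1.0
```

Request:
{"api": "drive_tool", "payload": {"motion": "-0.54 -0.69 0 0;-0.54 -0.69 0 0;-0.54 -0.69 0 0;-0.54 -0.69 0 0;-0.54 -0.69 0 0;-0.54 -0.69 0 0;-0.54 -0.69 0 0;-0.54 -0.69 0 0;-0.54 -0.69 0 0;-0.54 -0.69 0 0"}}

```text
t: 1.82
ee_pos: [0.563, 0.0498, 0.231]
tcp_rot: [[0.292, -0.956, -0.0], [-0.957, -0.292, -0.0], [-0.0, 0.0, -1.0]]
force: [1.0, -0.4, 0.6]
grip_width: 0.999
```

Request:
{"api": "drive_tool", "payload": {"motion": "0 0 0 -0.12;0 0 0 -0.12;0 0 0 -0.12;0 0 0 -0.12;0 0 0 -0.12;0 0 0 -0.12;0 0 0 -0.12;0 0 0 -0.12;0 0 0 -0.12;0 0 0 -0.12;0 0 0 -0.1;0 0 0 0"}}

```text
t: 2.82
ee_pos: [0.5622, 0.0481, 0.231]
tcp_rot: [[1.0, 0.028, -0.001], [0.028, -1.0, 0.0], [-0.001, -0.0, -1.0]]
force: [-0.5, 0.6, -0.2]
grip_width: 1.001
```

```bash
python3 - <<'E'
from h import *
st=arm.read_state(); im=snap('wrist','w1.png'); print(st['t'],st['ee_pos'],st['force'],np.degrees(np.arctan2(st['tcp_rot'][1,0],st['tcp_rot'][0,0])))
c=cam('wrist',st)
for P in [(.5664,.0487,.098),(.6287,-.07,.11)]: print(proj('wrist',P,c))
np.save('w1.npy',np.r_[c[1].ravel(),c[2]])
cv2.imwrite('pics/w1b.png',cv2.convertScaleAbs(cv2.imread('pics/w1.png'),alpha=1.5,beta=20))
E
```

```text
2.8167 [0.56223002 0.04807075 0.23097066] [-0.50914365  0.59853085 -0.17178577] 1.6315904594505395
[285.97304572 197.15324677]
[348.92881547 325.53701627]
```

View pics/w1b.png

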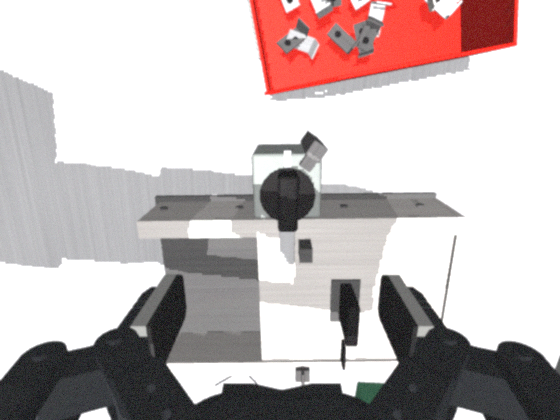

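The wrist view shows the flange at about (287,194) with the bar across it, the handle at (348,313), the pointer at (344,353) and the mark at (302,372).

```bash
python3 - <<'E'
from h import *
a=np.load('w1.npy'); K=np.array(optics.camera_model('wrist')['mtx']); c=(K,a[:9].reshape(3,3),a[9:])
g=cv2.cvtColor(cv2.imread('pics/w1.png'),cv2.COLOR_BGR2GRAY)
def blobs(g,x0,y0,x1,y1,th):
    m=(g[y0:y1,x0:x1]<th).astype(np.uint8); n,l,s,ce=cv2.connectedComponentsWithStats(m)
    for i in range(1,n):
        if s[i,4]>15: print(th,s[i,:4]+[x0,y0,0,0],s[i,4],(ce[i]+[x0,y0]).round(1))
for th in(30,45): blobs(g,245,130,330,235,th); print(); blobs(g,325,270,365,366,th); blobs(g,285,360,325,384,th); print('--')
t=cv2.cvtColor(cv2.imread('pics/top0.png'),cv2.COLOR_BGR2GRAY)
blobs(t,235,190,282,240,35); blobs(t,310,175,345,200,30); blobs(t,347,180,368,195,70); blobs(t,362,200,380,216,70)
for r in (205,212,218,223,227): print(r,g[r,268:310])
for cc in (286,290): print(cc,g[160:240,cc])
E
```

```text
30 [303 134  11  16] 70 [307.2 140.9]
30 [261 170  54  61] 1758 [287.1 201.5]

30 [339 283  20  83] 1004 [348.2 315. ]
--
45 [302 133  18  19] 157 [307.6 141.2]
45 [260 169  55  62] 2448 [287.2 197. ]

45 [337 282  22  84] 1096 [348. 315.]
45 [297 368  11   7] 33 [302.2 369.5]
--
35 [254 207  23  23] 341 [265.4 218. ]
30 [315 184  24   8] 132 [326.4 187.1]
70 [350 186  14   2] 23 [357.5 186.6]
70 [365 204  12   8] 74 [370.5 208. ]
205 [15 13 23 18 23 14 20 15 19 22 12  9 18  9 20 16 23 21 21 14 18 14 23 14
 16 13 21 17 15  6 12 13 12 14 23 17 25 16 18 18 21 19]
212 [13 18 22 23 13 20 19  7 16 16 11  4 11 21 22 26 19 15 23 19 18 16 17 18
 10 17 24 13 11 10 17 21 19 13 11 20 18 20 14 24 53 79]
218 [75 73 69 63 56 50 38 35 18 17 13  9 15 18 21 13 14 23 13 23 15 17 15 18
 20 21 14 20  5 10 16 22 38 60 69 73 76 77 78 76 81 78]
223 [133 128 130 131 132 131 131 131 125 100  52  18   7  17  17  21  19  20
  22  20  22  14  16  18  15  20  19  11  24  64 113 130 131 131 132 133
 131 130 129 131 131 133]
227 [130 131 133 133 131 134 135 133 127 106  57  25  19  18  17  15  18  20
  16  21  19  18  19  19  18  15  12  14  26  66 116 130 135 130 131 129
 129 130 129 130 132 131]
286 [194 195 193 197 195 197 181 135  69  35  26  16   7   9  10   7  16  19
  19  29  30  36  35  35  32  32  35  35  30  29  35  32  29  34  29  34
  23  14  16  15  17  20  23  18  16  21  11  21  18  15  13  20  23  18
   7  20  15  14  13  17  12  13  20  22  20  18  19  16  16  21  22  56
 101 114 116 119 117 117 116 118]
290 [188 189 189 188 186 186 168 116  58  33  25   5   5  18  14  14   7  20
  20  23  34  31  29  31  31  33  37  32  27  33  30  35  36  32  34  23
  31  31  26  22  18  12  18  13  17  23  22  17  13  15  15  19  17  16
  16  21  20  22  15  16  24  13  19  16  19  17   1  19  18  10  21  56
  99 112 114 117 114 118 117 115]
```

```bash
python3 - <<'E'
from h import *
a=np.load('w1.npy'); K=np.array(optics.camera_model('wrist')['mtx']); c=(K,a[:9].reshape(3,3),a[9:])
R=lambda p,z:ray('wrist',p,z,c).round(4)
print('flange w',R((260.5,195),.098),R((314.5,195),.098),'bar far',R((287.5,231),.124),'bar near',R((287.5,196.5),.124), 'edges',R((278.3,225),.124),R((297,225),.124))
print('flange back', R((288,169),.098))
print('top: flange',ray('top',(265.5,218.3),.098),'bar',ray('top',(265,218),.111))
print('handle top w', R((338,315),.11), 'top cam',ray('top',(326.5,187.5),.11), ray('top',(314.8,187.5),.11),ray('top',(338.5,187.5),.11))
t=cv2.cvtColor(cv2.imread('pics/top0.png'),cv2.COLOR_BGR2GRAY)
print(t[180:196,314:366:3]); print(t[201:216,362:380])
g=cv2.cvtColor(cv2.imread('pics/w1.png'),cv2.COLOR_BGR2GRAY)
print(g[276:372:4,330:366]);print(g[362:384,290:316])
E
```

```text
flange w [0.5448 0.05   0.098 ] [0.5905 0.0513 0.098 ] bar far [0.568  0.0284 0.124 ] bar near [0.567  0.0569 0.124 ] edges [0.5606 0.0332 0.124 ] [0.5753 0.0337 0.124 ]
flange back [0.5673 0.0729 0.098 ]
top: flange [0.56582168 0.04770854 0.098     ] bar [0.5662469  0.04843661 0.111     ]
handle top w [ 0.6176 -0.0588  0.11  ] top cam [ 0.6277319  -0.07142583  0.11      ] [ 0.62739014 -0.04837999  0.11      ] [ 0.62808293 -0.09509671  0.11      ]
[[132 133 134 125 128 126 122 120 132 132 129 129 130 129 130 130 121 129]
 [114 113 117 100 100  98  81  83 131 129 132 130 129 129 130 126 121 130]
 [ 48  51  55  54  50  52  55  54 130 129 127 130 130 131 129 127 118 127]
 [ 52  53  49  50  47  45  47  52 110 130 130 130 130 128 132 127 122 129]
 [ 56  43  20  18  20  25  20  15  52 132 128 130 132 132 132 132 120 132]
 [ 57  15  26  21  21  26  27  19  26 131 129 128 130 135 117 117 106 128]
 [ 45  12  36  24  34  27  22  24  13 129 127 130 116 114  58  55  54 132]
 [ 44  29  27  33  22  37  27  30  16 129 128 129  30   3   8  22  44 128]
 [ 42  34  33  30  37  21  24  30  38 128 130 12
[... 6954 characters left out ...]
83  83  87
   92 124 168 182 184 185 189 186]
 [183 181 184 185 170 121  87  84  86  82  78  70  77  81  78  82  87  86
   90 125 172 184 183 186 187 185]
 [183 180 183 181 170 125  89  83  86  85  79  67  80  76  74  81  87  86
   95 123 170 183 183 187 185 185]
 [180 183 184 183 173 136  98  86  85  86  81  72  78  83  79  83  86  88
   93 126 172 184 184 189 187 185]
 [180 182 183 184 177 146 122 113 113 111 103  80  81  84  89 105 113 112
  118 141 172 182 183 185 187 185]
 [181 184 182 183 178 166 164 165 166 165 154 114  87  92 123 150 159 160
  157 156 167 169 167 168 169 170]
 [181 184 184 184 182 181 181 182 181 181 172 130  97  94 126 157 163 159
  143 127 118 110 105 105 105 107]]
```

Request:
{"api": "drive_tool", "payload": {"motion": "0.12 -0.04 0.4 0;0 0 0.56 0;0 0 0.56 0;0 0 0.56 0;0 0 0.56 0;0 0 0.36 0;0 0 0.2 0;0 0 0 0;0 0 0 0", "gripper": 1}}

```text
t: 3.62
ee_pos: [0.5673, 0.0498, 0.1035]
tcp_rot: [[1.0, 0.024, -0.0], [0.024, -1.0, 0.0], [-0.0, -0.0, -1.0]]
force: [-0.7, -0.1, -0.0]
grip_width: 1.0
```

Request:
{"api": "drive_tool", "payload": {"motion": "0 0 0 0;0 0 0 0;0 0 0 0;0 0 0 0;0 0 0 0;0 0 0 0;0 0 0 0;0 0 0 0;0 0 0 0;0 0 0 0;0 0 0 0;0 0 0 0", "gripper": -1, "newtons": 60}}

```text
t: 4.62
ee_pos: [0.567, 0.0498, 0.1033]
tcp_rot: [[1.0, 0.025, -0.0], [0.025, -1.0, 0.0], [-0.0, -0.0, -1.0]]
force: [-1.2, 0.7, 1.9]
grip_width: 0.173
```

Request:
{"api": "drive_tool", "payload": {"motion": "0 0 0.05 0;0 0 0.05 0;0 0 0.05 0;0 0 0.04 0;0 0 0.02 0;0 0 0 0;0 0 0 0"}}

```text
t: 5.2
ee_pos: [0.5672, 0.0497, 0.0958]
tcp_rot: [[1.0, 0.025, 0.001], [0.025, -1.0, -0.0], [0.001, 0.0, -1.0]]
force: [-4.7, -1.0, 11.6]
grip_width: 0.172
```

Request:
{"api": "drive_tool", "payload": {"motion": "0 0 0.01 0.06;0 0 0 0.12;0 0 0 0.12;0 0 0 0.12;0 0 0 0.12;0 0 0 0.12;0 0 0 0"}}

```text
t: 5.78
ee_pos: [0.5673, 0.0497, 0.0958]
tcp_rot: [[0.801, -0.598, 0.001], [-0.598, -0.801, -0.0], [0.001, -0.0, -1.0]]
force: [-5.5, 0.5, 13.1]
grip_width: 0.175
```

Request:
{"api": "drive_tool", "payload": {"motion": "0 0 0 0.12;0 0 0 0.12;0 0 0 0.12;0 0 0 0.09;0 0 0 0.05;0 0 0 0.04;0 0 0 0;0 0 0 0"}}

```text
t: 6.45
ee_pos: [0.5673, 0.0496, 0.0958]
tcp_rot: [[0.387, -0.922, 0.001], [-0.922, -0.387, -0.001], [0.001, -0.0, -1.0]]
force: [-5.2, -0.5, 13.2]
grip_width: 0.169
```

```bash
python3 - <<'E'
from h import *
s=arm.read_state(); print(s['moment'],s['force'],np.degrees(np.arctan2(s['tcp_rot'][1,0],s['tcp_rot'][0,0])),s['qpos'])
E
```

```text
[-0.14727495  1.06728011  0.5732609 ] [-5.15038858 -0.48012282 13.20614087] -67.2440623221682 [-6.19483122e+00  2.38444244e+01  9.53819179e+01 -4.15921285e-02
  6.07237078e+01  6.10695420e+01]
```

Request:
{"api": "drive_tool", "payload": {"motion": "0 0 0 0.04;0 0 0 0.04;0 0 0 0;0 0 0 0"}}

```text
t: 6.78
ee_pos: [0.5673, 0.0496, 0.0959]
tcp_rot: [[0.316, -0.949, 0.001], [-0.949, -0.316, -0.002], [0.002, -0.0, -1.0]]
force: [-5.5, 0.3, 13.2]
grip_width: 0.17
```

```bash
python3 - <<'E'
from h import *
s=arm.read_state(); print(s['moment'],s['force'],np.degrees(np.arctan2(s['tcp_rot'][1,0],s['tcp_rot'][0,0])))
E
```

```text
[-0.0745795   1.09687052  2.37894681] [-5.52093191  0.27804397 13.22439783] -71.58136941810841
```

Request:
{"api": "drive_tool", "payload": {"motion": "0 0 0 -0.04;0 0 -0.06 0;0 0 -0.06 0;0 0 -0.06 0;0 0 -0.05 0;0 0 0 0;0 0 0 0"}}

```text
t: 7.37
ee_pos: [0.567, 0.0497, 0.1034]
tcp_rot: [[0.349, -0.937, -0.0], [-0.937, -0.349, -0.0], [0.0, 0.001, -1.0]]
force: [-2.3, -1.1, 2.8]
grip_width: 0.172
```

```bash
python3 - <<'E'
from h import *
s=arm.read_state(); print(s['moment'],s['force'],s['ee_pos'],np.degrees(np.arctan2(s['tcp_rot'][1,0],s['tcp_rot'][0,0])))
E
```

```text
[-0.2262512   0.46498963  1.66694898] [-2.34734702 -1.05162971  2.76478062] [0.56701997 0.04968235 0.10343178] -69.55223099789983
```

Request:
{"api": "drive_tool", "payload": {"motion": "0 0 0 0;0 0 0 0;0 0 0 0;0 0 0 0;0 0 0 0;0 0 0 0;0 0 0 0;0 0 0 0", "gripper": 1}}

```text
t: 8.03
ee_pos: [0.5673, 0.0498, 0.1037]
tcp_rot: [[0.348, -0.937, 0.0], [-0.937, -0.348, 0.0], [-0.0, -0.0, -1.0]]
force: [-0.3, -0.1, -0.0]
grip_width: 0.999
```

Request:
{"api": "drive_tool", "payload": {"motion": "0 0 -0.3 0;0 0 -0.6 0;0 0 -0.8 0;0 0 -0.8 0;0 0 0 -0.12;0 0 0 -0.12;0 0 0 -0.12;0 0 0 -0.12;0 0 0 -0.12;0 0 0 -0.12;0 0 0 -0.12;0 0 0 -0.12"}}

```text
t: 9.03
ee_pos: [0.5672, 0.0498, 0.2037]
tcp_rot: [[0.969, -0.247, 0.0], [-0.247, -0.969, 0.0], [0.0, -0.0, -1.0]]
force: [-0.4, -0.5, -0.5]
grip_width: 0.998
```

Request:
{"api": "drive_tool", "payload": {"motion": "0 0 0 -0.12;0 0 0 -0.12;0 0 0 -0.05;0 0 0 0;0 0 0 0"}}

```text
t: 9.45
ee_pos: [0.5672, 0.0498, 0.2037]
tcp_rot: [[0.999, 0.033, 0.0], [0.033, -0.999, 0.0], [0.0, -0.0, -1.0]]
force: [0.8, -0.4, 0.3]
grip_width: 0.998
```

```bash
python3 - <<'E'
from h import *
st=arm.read_state(); im=snap('wrist','w2.png'); print(st['t'],st['ee_pos'],np.degrees(np.arctan2(st['tcp_rot'][1,0],st['tcp_rot'][0,0])))
c=cam('wrist',st); np.save('w2.npy',np.r_[c[1].ravel(),c[2]])
cv2.imwrite('pics/w2b.png',cv2.convertScaleAbs(cv2.imread('pics/w2.png'),alpha=1.3,beta=20))
E
```

```text
9.45 [0.56716093 0.04977117 0.2037181 ] 1.8960123689413164
```

View pics/w2b.png

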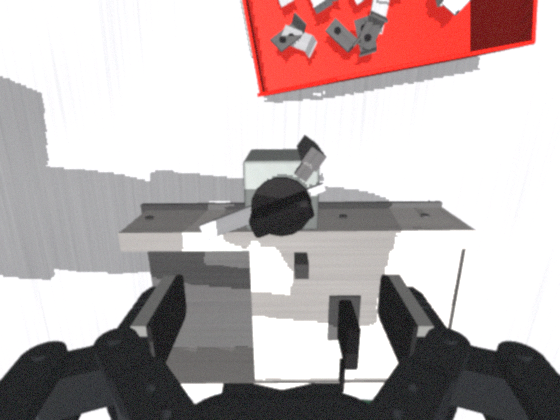

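The wrist view shows the knob bar and tongue swung about 70° off the cover, with the knob up. The handle's dark plate is at (348,330). I'll grip it next.

Request:
{"api": "drive_tool", "payload": {"motion": "0.35 0.77 0 0;0.35 0.77 0 0;0.35 0.77 0 0;0.36 0.78 0 0;0 0 0.6 0;0 0 0.6 0;0 0 0.6 0;0 0 0.6 0;0 0 0.5 0;0 0 0.27 0;0 0 0 0;0 0 0 0"}}

```text
t: 10.5
ee_pos: [0.6279, -0.0718, 0.0769]
tcp_rot: [[0.999, 0.034, -0.001], [0.034, -0.999, 0.0], [-0.001, -0.0, -1.0]]
force: [-0.2, -0.9, 0.3]
grip_width: 1.0
```

Request:
{"api": "drive_tool", "payload": {"motion": "0 0 0 0;0 0 0 0;0 0 0 0;0 0 0 0;0 0 0 0;0 0 0 0;0 0 0 0;0 0 0 0;0 0 0 0;0 0 0 0;0 0 0 0;0 0 0 0", "gripper": -1, "newtons": 80}}

```text
t: 11.5
ee_pos: [0.6293, -0.0719, 0.0778]
tcp_rot: [[0.999, 0.035, 0.003], [0.035, -0.999, -0.001], [0.003, 0.001, -1.0]]
force: [4.6, 0.5, 3.4]
grip_width: 0.125
```

```bash
python3 - <<'E'
from h import *
s=arm.read_state(); print(s['moment'],s['force'],s['ee_pos'],s['grip_width'])
im=snap('top','t3.png')
cv2.imwrite('pics/t3b.png',cv2.convertScaleAbs(cv2.resize(cv2.imread('pics/t3.png')[130:290,240:400],None,fx=3.7,fy=3.7,interpolation=2),alpha=1.4,beta=20))
E
```

```text
[ 0.19978299 -0.54055587  0.23261213] [4.58353744 0.50016043 3.40126225] [ 0.62930449 -0.07185009  0.07782994] 0.12520838999745276
```

View pics/t3b.png

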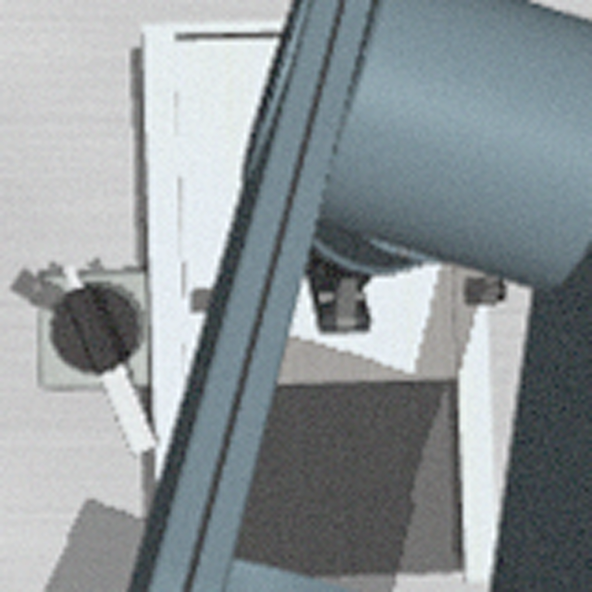

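```bash
python3 - <<'E'
from h import *
u=np.array([np.cos(np.radians(1.9)),np.sin(np.radians(1.9)),0])
def sub(g,x0,x1,y0,y1,ax):   # darkness-weighted centroid along axis ax
    w=np.clip(g[y0:y1,x0:x1].max()*.7-g[y0:y1,x0:x1].astype(float),0,None); i=np.arange(y0,y1)[:,None] if ax==0 else np.arange(x0,x1)[None]
    return (w*i).sum()/w.sum()
t=cv2.cvtColor(cv2.imread('pics/top0.png'),cv2.COLOR_BGR2GRAY)
rp=sub(t,361,363,183,192,0); rm=sub(t,364,365,203,214,0)
p=ray('top',(362.5,rp),.08); m=ray('top',(364.5,rm),.084); print('top',rp,rm,p,m,(p-m)@u)
g=cv2.cvtColor(cv2.imread('pics/w1.png'),cv2.COLOR_BGR2GRAY)
a=np.load('w1.npy'); K=np.array(optics.camera_model('wrist')['mtx']); c=(K,a[:9].reshape(3,3),a[9:])
for row in (354,358,364):
  cp=sub(g,338,348,row,row+1,1); p=ray('wrist',(cp,row),.08,c); print(row,cp,p)
# tops: rib top outer end row ~367 ; mark inner top row ~365
cp=sub(g,338,348,364,366,1); cm=sub(g,300,305,365,367,1)
p=ray('wrist',(cp,365),.08,c); m=ray('wrist',(cm,366),.084,c); print('wrist',cp,cm,p,m,(p-m)@u)
st=arm.read_state(); snap('wrist','w3.png'); snap('side','s3.png')
w=cv2.imread('pics/w3.png'); s=cv2.imread('pics/s3.png')
cv2.imwrite('pics/ws3.png',cv2.convertScaleAbs(np.hstack([cv2.resize(w[200:420,140:420],(400,314)),cv2.resize(s[120:260,200:380],(400,314))]),alpha=1.4,beta=20))
E
```

```text
top 186.7039548022599 nan [ 0.63319387 -0.14928735  0.08      ] [nan nan nan] nan
354 342.6570442992011 [ 0.63313004 -0.12901082  0.08      ]
358 342.5144660704892 [ 0.63343507 -0.13427892  0.08      ]
364 342.9159420289855 [ 0.63456198 -0.14225293  0.08      ]
wrist 342.9638009049774 302.07960199004975 [ 0.63473075 -0.14359342  0.08      ] [ 0.59020857 -0.14253313  0.084     ] 0.04446255371659027<stdin>:5: RuntimeWarning: invalid value encountered in scalar divide
```

View pics/ws3.png

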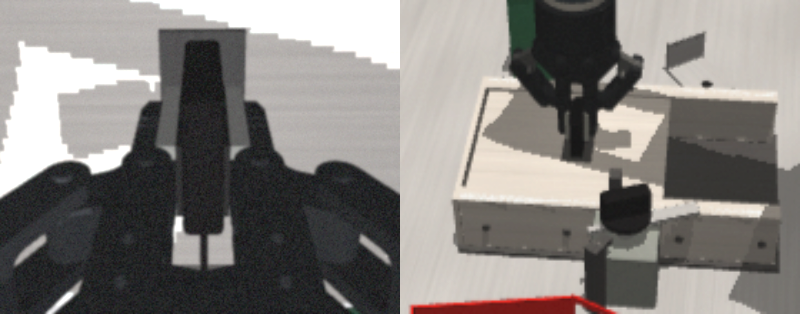

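Request:
{"api": "drive_tool", "payload": {"motion": "-0.08 0 0 0;-0.16 0 0 0;-0.2 0 0 0;-0.2 0 0 0;-0.2 0 0 0;-0.12 0 0 0;-0.04 0 0 0;0 0 0 0;0 0 0 0"}}

```text
t: 12.4
ee_pos: [0.5897, -0.0735, 0.0778]
tcp_rot: [[0.999, 0.035, 0.004], [0.035, -0.999, -0.001], [0.004, 0.001, -1.0]]
force: [6.4, 1.7, 2.2]
grip_width: 0.125
```

```bash
python3 - <<'E'
from h import *
st=arm.read_state(); snap('wrist','w4.png'); snap('top','t4.png'); print(st['t'],st['force'],st['ee_pos'])
c=cam('wrist',st); np.save('w4.npy',np.r_[c[1].ravel(),c[2]])
w=cv2.imread('pics/w4.png'); t=cv2.imread('pics/t4.png')
cv2.imwrite('pics/ws4.png',cv2.convertScaleAbs(np.hstack([cv2.resize(w[330:420,230:330],(440,396),interpolation=2),cv2.resize(t[180:240,330:390],(360,396),interpolation=2)]),alpha=1.4,beta=20))
E
```

```text
12.4 [6.36942424 1.67545456 2.21278317] [ 0.58974388 -0.07348827  0.07782679]
```

View pics/ws4.png

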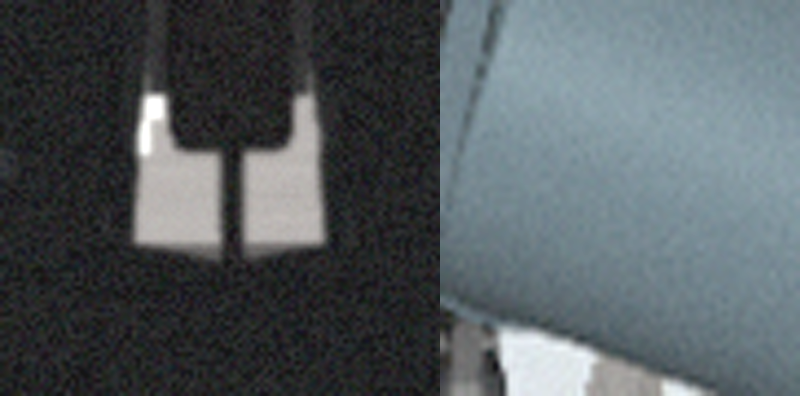

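Occlusion hides the mark from this side. A half turn of the tool puts the wrist camera right above the pointer and mark, so I'll ease the cover shut and regrip turned.

Request:
{"api": "drive_tool", "payload": {"motion": "0.1 0 0 0;0.2 0 0 0;0.2 0 0 0;0.2 0 0 0;0.2 0 0 0;0.09 0 0 0;0 0 0 0"}}

```text
t: 13.08
ee_pos: [0.6297, -0.0718, 0.0778]
tcp_rot: [[0.999, 0.035, 0.003], [0.035, -0.999, -0.0], [0.003, 0.001, -1.0]]
force: [5.0, 1.5, 5.7]
grip_width: 0.128
```

Request:
{"api": "drive_tool", "payload": {"motion": "0 0 0 0;0 0 0 0;0 0 0 0;0 0 0 0;0 0 0 0;0 0 0 0;0 0 0 0;0 0 -0.3 0;0 0 -0.7 0;0 0 -0.7 0;0 0 -0.3 0", "gripper": 1}}

```text
t: 14.0
ee_pos: [0.6294, -0.0724, 0.1618]
tcp_rot: [[0.999, 0.035, 0.006], [0.035, -0.999, -0.002], [0.006, 0.002, -1.0]]
force: [1.5, 0.3, -0.0]
grip_width: 1.0
```

Request:
{"api": "drive_tool", "payload": {"motion": "0 0 0 0.12;0 0 0 0.12;0 0 0 0.12;0 0 0 0.12;0 0 0 0.12;0 0 0 0.12;0 0 0 0.12;0 0 0 0.12;0 0 0 0.12;0 0 0 0.12;0 0 0 0.12;0 0 0 0.12"}}

```text
t: 15.0
ee_pos: [0.6274, -0.0718, 0.1572]
tcp_rot: [[0.159, -0.987, 0.0], [-0.987, -0.159, -0.0], [0.0, -0.0, -1.0]]
force: [-0.3, 0.2, -0.1]
grip_width: 1.002
```

Request:
{"api": "drive_tool", "payload": {"motion": "0 0 0 0.12;0 0 0 0.12;0 0 0 0.12;0 0 0 0.12;0 0 0 0.12;0 0 0 0.12;0 0 0 0.12;0 0 0 0.12;0 0 0 0.12;0 0 0 0.12;0 0 0 0.12;0 0 0 0.12"}}

```text
t: 16.0
ee_pos: [0.6274, -0.0718, 0.1572]
tcp_rot: [[-0.958, -0.287, 0.0], [-0.287, 0.958, -0.0], [-0.0, -0.0, -1.0]]
force: [0.1, -0.0, -0.1]
grip_width: 1.0
```

Request:
{"api": "drive_tool", "payload": {"motion": "0 0 0 0.12;0 0 0 0.12;0 0 0 0.02;0 0 0 0;0 0 0 0"}}

```text
t: 16.42
ee_pos: [0.6275, -0.0718, 0.1571]
tcp_rot: [[-0.999, -0.04, 0.0], [-0.04, 0.999, -0.0], [-0.0, -0.0, -1.0]]
force: [-0.3, 0.2, -0.4]
grip_width: 0.999
```

```bash
python3 - <<'E'
from h import *
st=arm.read_state(); snap('wrist','w5.png'); print(st['t'],st['force'],st['ee_pos'],st['qpos'][5],np.degrees(np.arctan2(st['tcp_rot'][1,0],st['tcp_rot'][0,0])))
c=cam('wrist',st); np.save('w5.npy',np.r_[c[1].ravel(),c[2]])
cv2.imwrite('pics/w5b.png',cv2.convertScaleAbs(cv2.imread('pics/w5.png'),alpha=1.3,beta=20))
E
```

```text
16.4167 [-0.3256245   0.17139548 -0.41960841] [ 0.62748049 -0.07181493  0.15709712] 161.0872755288094 -177.71858946751433
```

View pics/w5b.png

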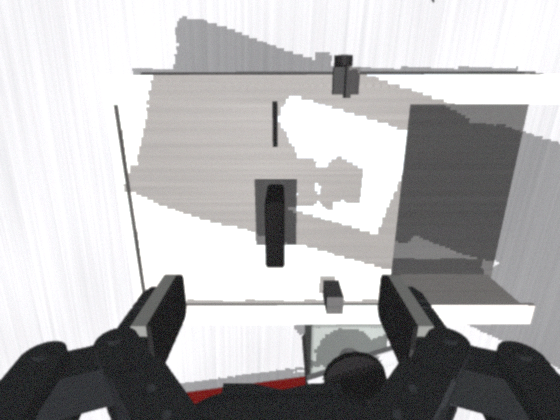

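The half-turned wrist view is clear: pointer rib at column 275 (rows 102–146), mark blade at column 346 (rows 65–97).

Request:
{"api": "drive_tool", "payload": {"motion": "-0.04 0 0.3 0;0 0 0.5 0;0 0 0.5 0;0 0 0.45 0;0 0 0.25 0;0 0 0 0"}}

```text
t: 16.97
ee_pos: [0.627, -0.0712, 0.0735]
tcp_rot: [[-0.999, -0.037, -0.006], [-0.037, 0.999, 0.002], [0.006, 0.002, -1.0]]
force: [-0.5, -0.4, -0.1]
grip_width: 1.003
```

Request:
{"api": "drive_tool", "payload": {"motion": "0 0 0 0;0 0 0 0;0 0 0 0;0 0 0 0;0 0 0 0;0 0 0 0;0 0 0 0;0 0 0 0;0 0 0 0;0 0 0 0;0 0 0 0", "gripper": -1, "newtons": 80}}

```text
t: 17.88
ee_pos: [0.6304, -0.0718, 0.0779]
tcp_rot: [[-0.999, -0.037, 0.003], [-0.037, 0.999, -0.001], [-0.003, -0.001, -1.0]]
force: [4.3, 2.2, 4.7]
grip_width: 0.127
```

Request:
{"api": "drive_tool", "payload": {"motion": "0.1 0 0 0;0.16 0 0 0;0.2 0 0 0;0.2 0 0 0;0.2 0 0 0;0.14 0 0 0;0.07 0 0 0;0.03 0 0 0;0 0 0 0;0 0 0 0"}}

```text
t: 18.72
ee_pos: [0.587, -0.0737, 0.0779]
tcp_rot: [[-0.999, -0.037, 0.004], [-0.037, 0.999, -0.001], [-0.004, -0.001, -1.0]]
force: [6.3, 2.0, 3.4]
grip_width: 0.127
```

```bash
cat > m.py <<'E'
from h import *
import sys
st=arm.read_state(); f=sys.argv[1]; snap('wrist',f+'.png'); print(st['t'],st['force'],st['ee_pos'],st['grip_width'])
c=cam('wrist',st); np.save(f+'.npy',np.r_[c[1].ravel(),c[2]])
# where the pointer end and mark end should show (approx)
for P in [(.588,-.152,.08),(.588,-.155,.084)]: print(proj('wrist',P,c))
w=cv2.imread('pics/'+f+'.png'); cv2.imwrite('pics/'+f+'b.png',cv2.convertScaleAbs(cv2.resize(w[0:150,180:380],(800,600),interpolation=2),alpha=1.3,beta=20))
E
python3 m.py w6; python3 - <<'E'
from h import *
a=np.load('w5.npy'); K=np.array(optics.camera_model('wrist')['mtx']); c=(K,a[:9].reshape(3,3),a[9:])
g=cv2.cvtColor(cv2.imread('pics/w5.png'),cv2.COLOR_BGR2GRAY)
print(g[98:110:2,268:283]);print(g[84:100:2,338:354])
p=ray('wrist',(275,103),.08,c);m=ray('wrist',(346,96),.084,c);u=np.array([np.cos(.033),np.sin(.033),0]);print(p,m,(p-m)@u)
E
```

```text
18.7167 [6.31333801 1.95640934 3.4405186 ] [ 0.58704008 -0.07366331  0.07793856] 0.1274379977005941
[287.64326963 106.41486853]
[288.1195925  98.5108561]
[[129 128 129 130 130 129 129 129 130 126 126 128 130 128 126]
 [127 128 126 126 122 119 118 114 117 123 128 127 126 128 127]
 [131 127 130 120  84  44  39  37  55  98 127 132 133 133 130]
 [133 135 135 123  79  36  17  23  39  86 125 134 136 137 134]
 [136 137 135 124  80  40  20  22  39  85 125 138 140 150 156]
 [134 131 135 125  80  40  24  15  38  81 120 134 154 192 206]]
[[ 55  54  52  53  53  49  35  35  39  50  50  52  54  53  55  49]
 [ 53  54  52  52  51  43  27  30  46  50  50  53  53  56  53  55]
 [ 54  53  54  56  49  45  33  27  47  52  49  50  57  54  53  53]
 [ 53  50  51  54  49  43  29  31  47  55  53  53  55  56  56  54]
 [ 53  52  52  55  49  39  23  37  46  55  55  50  51  53  53  54]
 [ 98  94  91  91  74  46  25  32  50  52  55  56  74  90  93  94]
 [133 132 132 128 102  61  32  38  50  55  57  62  97 123 130 131]
 [130 130 130 125 123 115 111 110 113 114 113 117 121 128 128 127]]
[ 0.63515929 -0.14980563  0.08      ] [ 0.59236717 -0.15566311  0.084     ] 0.04296207795245863
```

View pics/w6b.png

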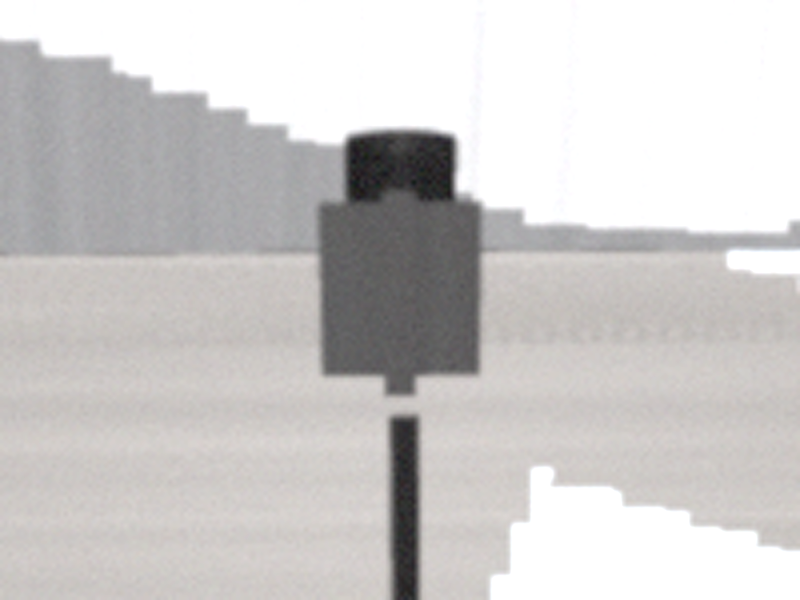

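```bash
cat > d.py <<'E'
from h import *
import sys
f=sys.argv[1]; a=np.load(f+'.npy'); K=np.array(optics.camera_model('wrist')['mtx']); c=(K,a[:9].reshape(3,3),a[9:])
g=cv2.cvtColor(cv2.imread('pics/'+f+'.png'),cv2.COLOR_BGR2GRAY).astype(float)
def cen(r0,r1):
    q=g[r0:r1,268:294].mean(0); w=np.clip(np.median(q)*.9-q,0,None); return (w*np.arange(268,294)).sum()/w.sum()
cp,cm=cen(106,112),cen(95,98); u=np.array([np.cos(.033),np.sin(.033),0])
p=ray('wrist',(cp,105),.08,c); m=ray('wrist',(cm,97),.084,c); print(cp,cm,p,m,'pointer-mark mm',1e3*(p-m)@u, K[0,2])
E
python3 d.py w6
```

```text
280.58494457334365 279.57886319717466 [ 0.59081946 -0.15243052  0.08      ] [ 0.59128745 -0.15542531  0.084     ] pointer-mark mm -0.36892848271894063 281.58137481217017
```

Request:
{"api": "drive_tool", "payload": {"motion": "-0.008 0 0 0;0 0 0 0;0 0 0 0;0 0 0 0;0 0 0 0;0 0 0 0;0 0 0 0;0 0 0 0;0 0 0 0;0 0 0 0;0 0 0 0;0 0 0 0"}}

```text
t: 19.77
ee_pos: [0.5875, -0.0737, 0.078]
tcp_rot: [[-0.999, -0.037, 0.004], [-0.037, 0.999, -0.001], [-0.004, -0.001, -1.0]]
force: [7.3, 1.2, 4.0]
grip_width: 0.126
```

```bash
python3 m.py w7; python3 d.py w7; python3 - <<'E'
from h import *
snap('side','s7.png'); snap('top','t7.png'); t=cv2.imread('pics/t7.png');s=cv2.imread('pics/s7.png')
cv2.imwrite('pics/f.png',cv2.convertScaleAbs(np.hstack([cv2.resize(t[110:310,140:440],(400,267)),cv2.resize(s[60:340,180:480],(400,267))]),alpha=1.4,beta=20))
E
```

```text
19.7667 [7.26963015 1.23814929 4.02390385] [ 0.58747209 -0.07365562  0.07795421] 0.12617195515997862
[288.742974   106.43653576]
[289.25958844  98.53407251]
280.5923269780188 280.63259920836293 [ 0.59125352 -0.15242222  0.08      ] [ 0.59132177 -0.15543232  0.084     ] pointer-mark mm 0.03109906559629388 281.58137481217017
```

View pics/f.png

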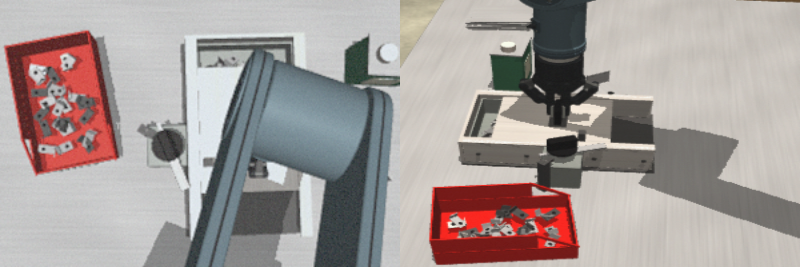

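The pointer and mark line up to about 0.03 mm, the cover is open with the brackets exposed, the knob is unlocked, and the objects around the tray are in place. I'm handing in while holding the cover.

```bash
python3 -c "
from rig import arm
print(arm.sign_off())"
```

```text
the job is handed in; nothing more can be done
None
```

The tray is unlocked and open, and I handed the job in at about 20 s with the gripper still holding the cover at the mark.

- **Knob:** I pushed it down about 7.5 mm and turned it clockwise to its stop; the moment rose to 2.4 N m there. I let it spring up again, and the pictures show the tongue clear of the cover.
- **Cover:** My first grip hid the mark from the cameras. I eased the cover shut, turned the tool half round, gripped the handle again and pulled the cover out about 43 mm.
- **Last checks:** The wrist camera put the pointer within about 0.03 mm of the mark. I'd trust that to roughly 0.5 mm, and the handle was firmly held. My earlier, farther-off readings of the distance from pointer to mark ranged from 43.0 to 44.5 mm, so I relied on the close view.
- **Surroundings:** The last pictures showed the bin and the mark where they had been. The can, partly in view, also looked unmoved. The bracket was mostly hidden by the arm, so I couldn't confirm it, but nothing was seen to touch it.

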